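Reload impact sockets from the bench rail into the travel tray, in reverse

TASK

The plywood tray will go into the van facing the other way, so move the four sockets from the black rail into it in reverse order: as the robot sees it, the socket at the left end of the rail goes into the pocket at the right end of the tray, the second from the left into the second from the right, and so on. Set each socket down upright, same end up, on the floor of its own pocket without dropping it from a height, and leave the C-clamp where it lies.

Things in the scene. Friction and masses are not known exactly. Their poses are not given: they have to be found in the camera images.
- socket_red_mid (a point): centre (half-way up, on the axis) of the red socket: a deep steel impact socket, a round upright cylinder 70 mm tall and 26 mm across, with a red plastic sleeve 30 mm across from 16 to 62 mm above its foot; about 0.18 kg; grip it round the sleeve. z is its axis, up. At the start it stands loose in the red cup, on the rail's top.
- socket_yellow_mid (a point): centre (half-way up, on the axis) of the yellow socket: a deep steel impact socket, a round upright cylinder 70 mm tall and 26 mm across, with a yellow plastic sleeve 30 mm across from 16 to 62 mm above its foot; about 0.18 kg; grip it round the sleeve. z is its axis, up. At the start it stands loose in the yellow cup, on the rail's top.
- socket_blue_mid (a point): centre (half-way up, on the axis) of the blue socket: a deep steel impact socket, a round upright cylinder 70 mm tall and 26 mm across, with a blue plastic sleeve 30 mm across from 16 to 62 mm above its foot; about 0.18 kg; grip it round the sleeve. z is its axis, up. At the start it stands loose in the blue cup, on the rail's top.
- socket_green_mid (a point): centre (half-way up, on the axis) of the green socket: a deep steel impact socket, a round upright cylinder 70 mm tall and 26 mm across, with a green plastic sleeve 30 mm across from 16 to 62 mm above its foot; about 0.18 kg; grip it round the sleeve. z is its axis, up. At the start it stands loose in the green cup, on the rail's top.
- cup_red: fixed red ring on the black plastic rail, the starting place of the red socket: 47 mm outside, 37 mm inside, 8 mm high; origin at the centre of its underside, on the rail's top (the rail is 20 mm thick, 56 mm wide, 210 mm long). The four cups stand in a straight row at 50 mm pitch in any order; y points along the row to the left as the robot sees it, x across the row, away from the robot (rail turned up to 0.35 rad).
- cup_yellow: fixed yellow ring on the black plastic rail, the starting place of the yellow socket: 47 mm outside, 37 mm inside, 8 mm high; origin at the centre of its underside, on the rail's top (the rail is 20 mm thick, 56 mm wide, 210 mm long). The four cups stand in a straight row at 50 mm pitch in any order; y points along the row to the left as the robot sees it, x across the row, away from the robot (rail turned up to 0.35 rad).
- cup_blue: fixed blue ring on the black plastic rail, the starting place of the blue socket: 47 mm outside, 37 mm inside, 8 mm high; origin at the centre of its underside, on the rail's top (the rail is 20 mm thick, 56 mm wide, 210 mm long). The four cups stand in a straight row at 50 mm pitch in any order; y points along the row to the left as the robot sees it, x across the row, away from the robot (rail turned up to 0.35 rad).
- cup_green: fixed green ring on the black plastic rail, the starting place of the green socket: 47 mm outside, 37 mm inside, 8 mm high; origin at the centre of its underside, on the rail's top (the rail is 20 mm thick, 56 mm wide, 210 mm long). The four cups stand in a straight row at 50 mm pitch in any order; y points along the row to the left as the robot sees it, x across the row, away from the robot (rail turned up to 0.35 rad).
- tray: fixed plywood tray, empty at the start, 54 mm (x) by 204 mm (y), rim 20 mm high, turned up to 0.35 rad; origin at the centre of its underside; x away from the robot, y along its row of pockets, to the left as the robot sees it. Four square pockets 46 mm wide lie in a row with centres at y = +75, +25, -25 and -75 mm (left to right) and x = 0; walls and dividers 4 mm thick; the pocket floor is 8 mm above the underside, so that a seated socket's centre is 43 mm above the origin.
- clamp_mid (a point): middle of the loose aluminium C-clamp that lies flat on the mat just beyond the two racks, a bystander to be left alone: from the point it reaches about 40 mm towards the robot, 65 mm away from it (x), 75 mm to the left (y) and 125 mm to the right, turned up to 0.15 rad; 20 mm thick; the point is half-way up, 10 mm above the mat.
Things that resemble listed ones, but are neither listed nor needed, are in the scene too. What is shaped like the part that bears socket_red_mid but purple is not meant.

How it is judged (in metres and radians):
At the end, for the whole second after the job is handed in: Each socket stands at rest in the tray's pocket whose place counted from the right equals the place of its own cup counted from the left: axis within 11 mm of the pocket's centre along and across the row, standing on the pocket floor (centre height within 6 mm), upright within 0.12 rad (x of socket_red_mid in the frame of tray between -0.011 and 0.011 m and z of socket_red_mid in the frame of tray between 0.037 and 0.049 m and angle between each of socket_red_mid, socket_yellow_mid, socket_blue_mid, socket_green_mid's own z axis and vertical below 0.12 rad and linear speed of each of socket_red, socket_yellow, socket_blue, socket_green below 0.01 m/s and ((y of cup_red in the frame of cup_yellow above 0 m and y of cup_red in the frame of cup_blue above 0 m and y of cup_red in the frame of cup_green above 0 m and y of socket_red_mid in the frame of tray between -0.086 and -0.064 m) or ((y of cup_red in the frame of cup_yellow below -0.025 m or y of cup_red in the frame of cup_blue below -0.025 m or y of cup_red in the frame of cup_green below -0.025 m) and (y of cup_red in the frame of cup_yellow above 0.075 m or y of cup_red in the frame of cup_blue above 0.075 m or y of cup_red in the frame of cup_green above 0.075 m) and y of socket_red_mid in the frame of tray between -0.036 and -0.014 m) or ((y of cup_red in the frame of cup_yellow below -0.075 m or y of cup_red in the frame of cup_blue below -0.075 m or y of cup_red in the frame of cup_green below -0.075 m) and (y of cup_red in the frame of cup_yellow above 0.025 m or y of cup_red in the frame of cup_blue above 0.025 m or y of cup_red in the frame of cup_green above 0.025 m) and y of socket_red_mid in the frame of tray between 0.014 and 0.036 m) or (y of cup_red in the frame of cup_yellow below 0 m and y of cup_red in the frame of cup_blue below 0 m and y of cup_red in the frame of cup_green below 0 m and y of socket_red_mid in the frame of tray between 0.064 and 0.086 m)) and x of socket_yellow_mid in the frame of tray between -0.011 and 0.011 m and z of socket_yellow_mid in the frame of tray between 0.037 and 0.049 m and ((y of cup_yellow in the frame of cup_red above 0 m and y of cup_yellow in the frame of cup_blue above 0 m and y of cup_yellow in the frame of cup_green above 0 m and y of socket_yellow_mid in the frame of tray between -0.086 and -0.064 m) or ((y of cup_yellow in the frame of cup_red below -0.025 m or y of cup_yellow in the frame of cup_blue below -0.025 m or y of cup_yellow in the frame of cup_green below -0.025 m) and (y of cup_yellow in the frame of cup_red above 0.075 m or y of cup_yellow in the frame of cup_blue above 0.075 m or y of cup_yellow in the frame of cup_green above 0.075 m) and y of socket_yellow_mid in the frame of tray between -0.036 and -0.014 m) or ((y of cup_yellow in the frame of cup_red below -0.075 m or y of cup_yellow in the frame of cup_blue below -0.075 m or y of cup_yellow in the frame of cup_green below -0.075 m) and (y of cup_yellow in the frame of cup_red above 0.025 m or y of cup_yellow in the frame of cup_blue above 0.025 m or y of cup_yellow in the frame of cup_green above 0.025 m) and y of socket_yellow_mid in the frame of tray between 0.014 and 0.036 m) or (y of cup_yellow in the frame of cup_red below 0 m and y of cup_yellow in the frame of cup_blue below 0 m and y of cup_yellow in the frame of cup_green below 0 m and y of socket_yellow_mid in the frame of tray between 0.064 and 0.086 m)) and x of socket_blue_mid in the frame of tray between -0.011 and 0.011 m and z of socket_blue_mid in the frame of tray between 0.037 and 0.049 m and ((y of cup_blue in the frame of cup_red above 0 m and y of cup_blue in the frame of cup_yellow above 0 m and y of cup_blue in the frame of cup_green above 0 m and y of socket_blue_mid in the frame of tray between -0.086 and -0.064 m) or ((y of cup_blue in the frame of cup_red below -0.025 m or y of cup_blue in the frame of cup_yellow below -0.025 m or y of cup_blue in the frame of cup_green below -0.025 m) and (y of cup_blue in the frame of cup_red above 0.075 m or y of cup_blue in the frame of cup_yellow above 0.075 m or y of cup_blue in the frame of cup_green above 0.075 m) and y of socket_blue_mid in the frame of tray between -0.036 and -0.014 m) or ((y of cup_blue in the frame of cup_red below -0.075 m or y of cup_blue in the frame of cup_yellow below -0.075 m or y of cup_blue in the frame of cup_green below -0.075 m) and (y of cup_blue in the frame of cup_red above 0.025 m or y of cup_blue in the frame of cup_yellow above 0.025 m or y of cup_blue in the frame of cup_green above 0.025 m) and y of socket_blue_mid in the frame of tray between 0.014 and 0.036 m) or (y of cup_blue in the frame of cup_red below 0 m and y of cup_blue in the frame of cup_yellow below 0 m and y of cup_blue in the frame of cup_green below 0 m and y of socket_blue_mid in the frame of tray between 0.064 and 0.086 m)) and x of socket_green_mid in the frame of tray between -0.011 and 0.011 m and z of socket_green_mid in the frame of tray between 0.037 and 0.049 m and ((y of cup_green in the frame of cup_red above 0 m and y of cup_green in the frame of cup_yellow above 0 m and y of cup_green in the frame of cup_blue above 0 m and y of socket_green_mid in the frame of tray between -0.086 and -0.064 m) or ((y of cup_green in the frame of cup_red below -0.025 m or y of cup_green in the frame of cup_yellow below -0.025 m or y of cup_green in the frame of cup_blue below -0.025 m) and (y of cup_green in the frame of cup_red above 0.075 m or y of cup_green in the frame of cup_yellow above 0.075 m or y of cup_green in the frame of cup_blue above 0.075 m) and y of socket_green_mid in the frame of tray between -0.036 and -0.014 m) or ((y of cup_green in the frame of cup_red below -0.075 m or y of cup_green in the frame of cup_yellow below -0.075 m or y of cup_green in the frame of cup_blue below -0.075 m) and (y of cup_green in the frame of cup_red above 0.025 m or y of cup_green in the frame of cup_yellow above 0.025 m or y of cup_green in the frame of cup_blue above 0.025 m) and y of socket_green_mid in the frame of tray between 0.014 and 0.036 m) or (y of cup_green in the frame of cup_red below 0 m and y of cup_green in the frame of cup_yellow below 0 m and y of cup_green in the frame of cup_blue below 0 m and y of socket_green_mid in the frame of tray between 0.064 and 0.086 m))); the robot touches nothing.
It fails at once if the clamp is shifted by more than 20 mm (distance of clamp_mid from where it was at the start of the episode above 0.02 m).
It fails at once if a socket is dropped from a height (it falls faster than 0.9 m/s with its centre within 100 mm of the bench) ((linear speed of socket_red above 0.9 m/s and height (world z) of socket_red_mid below 0.1 m) or (linear speed of socket_yellow above 0.9 m/s and height (world z) of socket_yellow_mid below 0.1 m) or (linear speed of socket_blue above 0.9 m/s and height (world z) of socket_blue_mid below 0.1 m) or (linear speed of socket_green above 0.9 m/s and height (world z) of socket_green_mid below 0.1 m)).
It also fails if it takes over 120 s, if anything falls off the work surface, if the arm or the gripper's body presses on something with over 40 N, if the wrist force passes 120 N, or if a joint passes its speed limit or range.

ROBOT

A 7-joint arm with a two-finger parallel gripper is mounted at the origin on the work surface. World frame = base frame: x ahead of the robot, y to its left, z up, the work surface at z = 0. Lengths are in mm, angles in rad, forces in N, time in s.
With the tool pointing down it reaches from about 400 to 875 mm from the base axis. Payload 4.4 kg.
Tool frame: the origin (TCP) lies at the very end of the fingers, on their centre line; the grasp point (between the pads) lies 19 mm behind it; y points along the fingers, x is the direction in which the jaws open and shut, and the axes are right-handed (so a half turn about y gives the same grasp; the last joint's range is limited). The gripper opens to 85 mm and grips with 20 to 120 N. Pads are 22 mm wide; open, the fingers measure 114 mm over their backs; the gripper's body (76 mm by 85 mm) begins 54 mm behind the grasp point. The pads swing forward as they close: fully open they stand 13 mm farther back than shut.
Start: joints at [1.095, 0.628, 0.038, 1.517, -0.027, 0.996, -0.02], TCP at [259.005, -596.183, 231.313] pointing down, gripper open.
Joint ranges: [-3.06, 3.06], [-0.37, 2.12], [-1.25, 1.32], [0.18, 2.47], [-1.1, 4.24], [0.23, 1.98], [-2.94, 2.94]. Speed limits (rad/s): [2.57, 2.57, 3.14, 3.14, 3.14, 3.14, 3.14].

INTERFACE

Orientations are given as [roll, pitch, yaw] about the fixed x, y, z axes, in that order (R = Rz(yaw) Ry(pitch) Rx(roll)).
In Python, from cell import readout, eyes, finish_job gives the robot as it stands. The module is installed in compiled form; this text tells all that it offers.
- The arm moves only by the tool apply_moves, never from a script. Its argument "commands" is a list that holds one entry, the list of rows, each a list of 6 numbers: the shift along the tool's x, y, z in units of 0.04 m (1.0 is 0.04 m), then the turn, a rotation vector about the tool's x, y, z in units of 5 degrees (1.0 is 5 degrees). A call has 1 to 8 rows; each row shifts and turns the pose as measured when the row begins, along the tool's axes as they then stand; what a row does not reach is not made up. A row lasts 1/12 s, in which the tool goes at most 41.7 mm and 7.16 degrees, less where a joint would pass 70% of its speed; a pose out of reach is approached as far as the arm can. A call with a number of a shift or a turn outside -1 to 1 is refused whole. A call with a gripper value outside its range is refused whole. "claw" is the finger opening in mm, from 0 to 85.4, set as the call begins (left out, the last holds). The fingers move at their own pace and stop on an object; the grip force is fixed at half the most. Time passes only in rows, so rows that do not move let the fingers close. It gives the time, the measured TCP pose, the force and the opening at its end, in the units of the state.
- readout.read_state(): the state, without advancing time (a new reading comes with each control period).
- eyes.get_image(name): name is "scene" or "top" or "wrist"; returns a dict with "image" (400x640x3 uint8, red, green, blue), "mtx" (3x3 intrinsics, pixels), "rvec" (rotation vector, rad) and "tvec" (3), from world to camera coordinates, as OpenCV has them. Camera axes: x right, y down, z forward; pixel columns grow to the right and rows downward; lengths in mm; the calibration is good to about 2 mm. A picture is of the moment at which its call begins. There is no depth.
- finish_job(): hands the job in, once; it reports no verdict.
The state is a dict: "clock": time; "qpos": joint angles; "qd": joint speeds; "tau": joint torques, N m; "eef_pos": TCP position; "tool_rot": TCP orientation; "force": force on the tool from outside, world axes, zero at the start; "torque": the same for the moment, N m; "width": finger opening in mm.
Only numpy, scipy, OpenCV 4.12 (cv2) and the standard library are available. Lean on these libraries where they do the work, as an engineer would, in place of code of your own. Each camera call takes 0.05 s, during which the arm holds its last target. There are 200 camera calls.

## Working session

There is one attempt and no reset: what is moved stays moved. The work goes in short steps, Python scripts to look and compute and a tool call to move; the robot and the scene stay as the last step left them, time stands still between calls to the robot, and variables do not carry over. Pictures are saved under pics/ and viewed, about 12 in all and at most 16, crops included, and the job is handed in when it is done.

Besides the shell and the picture viewer there is one more tool, called after "Emit:" as a command line: name --argument value ..., lists and objects as JSON in quotes. apply_moves: Moves the arm, as the interface text tells. Shifts and turns lie within -1 to 1; 1 stands for 0.04 m of shift or 5 degrees of turn. Its arguments: {"type":"object","properties":{"commands":{"type":"array"},"claw":{"type":"number"}},"required":["commands"]}

```bash
mkdir -p pics; cat > h.py <<'E'
import numpy as np, cv2
from cell import readout, eyes, finish_job
def shot(n,f=None):
    d=eyes.get_image(n)
    if f: cv2.imwrite('pics/'+f,d['image'][:,:,::-1])
    return d
def ray(d,uv,z):
    R=cv2.Rodrigues(np.array(d['rvec'],float))[0];t=np.array(d['tvec'],float).ravel()
    p=np.linalg.inv(np.array(d['mtx']))@np.array([uv[0],uv[1],1.])
    c=-R.T@t;v=R.T@p
    return c+v*(z-c[2])/v[2]
def proj(d,P):
    return cv2.projectPoints(np.array(P,float).reshape(-1,3),np.array(d['rvec'],float),np.array(d['tvec'],float),np.array(d['mtx'],float),None)[0].reshape(-1,2)
E
python3 - <<'E'
from h import *
for n in('top','scene'):
    d=shot(n,n+'0.png'); R=cv2.Rodrigues(np.array(d['rvec'],float))[0]; print(n,-R.T@np.array(d['tvec']).ravel(),d['mtx'][0])
print(readout.read_state())
E
```

```text
top [535.98984021  -9.13738814 979.26359997] [496.11313172   0.         317.43192363]
scene [1259.90800089 -520.22058321  584.74423198] [500.5581406   0.        316.2949211]
{'clock': 0.1, 'qpos': array([ 1.09521843,  0.62925814,  0.03845895,  1.51825907, -0.0270242 ,
        0.99628608, -0.0200185 ]), 'qd': array([ 0.00200876, -0.002011  ,  0.00070333, -0.00226431,  0.00137487,
       -0.0001733 , -0.00151609]), 'tau': array([ 2.53767270e-03, -5.64527714e+01,  1.23021908e+00, -1.93971223e+01,
        1.12992708e-02,  5.41865200e-03,  3.22291237e-05]), 'eef_pos': array([ 258.77133062, -595.66887605,  230.48122687]), 'tool_rot': array([-1.57080139,  0.0016925 , -1.16106138]), 'force': array([-0.35139924,  0.61429813, -0.1141482 ]), 'torque': array([ 0.02458963,  0.02814054, -0.06607046]), 'width': 85.61094771509144}
```

View pics/top0.png

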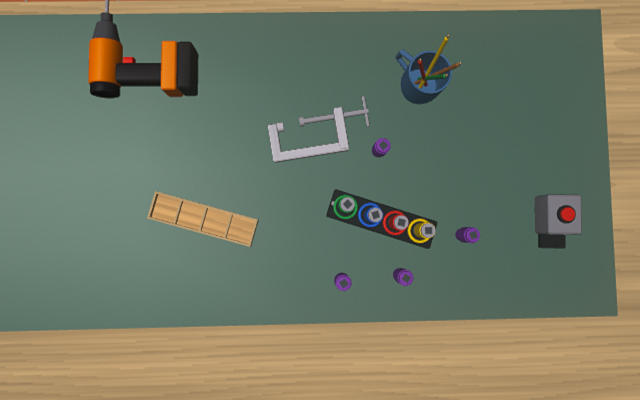

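View pics/scene0.png

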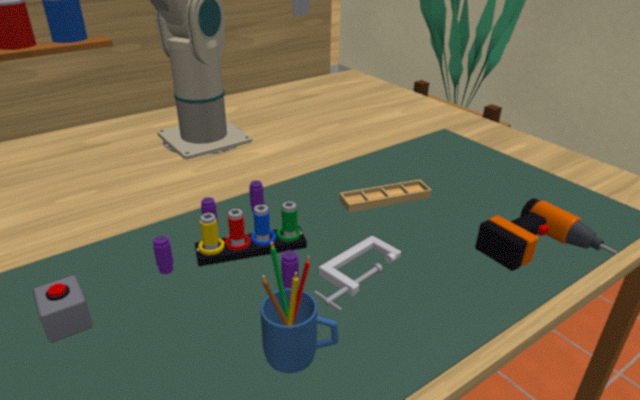

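Objects as the robot sees them, left to right: green cup and socket (346,205), blue (373,215), red (398,223), yellow (425,231). The empty tray is at (203,219). Lookalikes are the purple sockets at (382,147), (468,235), (404,277) and (343,282), the blue mug with pencils at (428,75), and the red e-stop at (567,214). I want only the four sockets in the rail, so I'll measure them and check with one close crop.

```bash
python3 - <<'E'
from h import *
T=shot('top');S=shot('scene')
cv2.imwrite('pics/crop1.png',cv2.resize(T['image'][180:260,140:450,::-1],None,fx=2.58,fy=2.58,interpolation=cv2.INTER_CUBIC))
hsv=cv2.cvtColor(T['image'],cv2.COLOR_RGB2HSV)
box=np.zeros(hsv.shape[:2],np.uint8);box[185:252,325:440]=1
H,Sa,V=hsv[...,0],hsv[...,1],hsv[...,2]
# tray
m=((H>8)&(H<28)&(Sa>60)&(V>60)).astype(np.uint8);b2=np.zeros_like(box);b2[185:252,140:265]=1
c=max(cv2.findContours(m*b2,0,2)[0],key=cv2.contourArea);h=cv2.convexHull(c)
q=cv2.approxPolyDP(h,4,True).reshape(-1,2);print('tray px',q.tolist())
r=cv2.minAreaRect(h);P=np.array([ray(T,p,20) for p in cv2.boxPoints(r)]);print(P[:,:2].round(),P.mean(0).round(1))
# rail
d=((V<60)).astype(np.uint8)*box
c=max(cv2.findContours(cv2.morphologyEx((V<60).astype(np.uint8)*box,3,np.ones((15,15))),0,2)[0],key=cv2.contourArea)
P=np.array([ray(T,p,20) for p in cv2.boxPoints(cv2.minAreaRect(c))]);print('rail',P[:,:2].round(),P.mean(0).round(1))
steel=((Sa<50)&(V>90)).astype(np.uint8)*box
n,l,st,ce=cv2.connectedComponentsWithStats(steel)
for i in range(1,n):
    if st[i,4]>40: print('steel',ce[i].round(1),st[i,4],ray(T,ce[i],90).round(1))
for k,lo,hi in(('g',45,80),('b',100,125),('y',20,34),('r',0,6)):
    mm=((H>=lo)&(H<=hi)&(Sa>140)&(V>70)).astype(np.uint8)*box
    if k=='r': mm|=((H>172)&(Sa>140)&(V>70)).astype(np.uint8)*box
    p=np.argwhere(mm)[:,::-1].astype(np.float32)
    if len(p)>5:
        (cx,cy),rad=cv2.minEnclosingCircle(p);print(k,len(p),cx,cy,rad,ray(T,(cx,cy),28).round(1))
E
```

```text
tray px [[155, 191], [256, 219], [250, 246], [147, 218]]
[[562. 295.]
 [614. 281.]
 [555.  83.]
 [503.  98.]] [558.5 189.1  20. ]
rail [[ 559.  -48.]
 [ 612.  -66.]
 [ 544. -265.]
 [ 491. -246.]] [ 551.6 -156.4   20. ]
steel [347.  203.9] 115 [578.  -84.1  90. ]
steel [374.7 214.7] 113 [ 557.8 -133.5   90. ]
steel [400.6 222. ] 111 [ 543.6 -179.9   90. ]
steel [427.6 230.1] 118 [ 528.1 -228.2   90. ]
g 201 345.1111145019531 206.5 12.148998260498047 [576.1 -85.6  28. ]
b 241 369.9949645996094 214.4723663330078 12.512677192687988 [ 559.8 -133.2   28. ]
y 282 419.5 230.23684692382812 12.573701858520508 [ 527.6 -227.8   28. ]
r 254 394.6129150390625 222.5483856201172 12.624909400939941 [ 543.3 -180.2   28. ]
```

View pics/crop1.png

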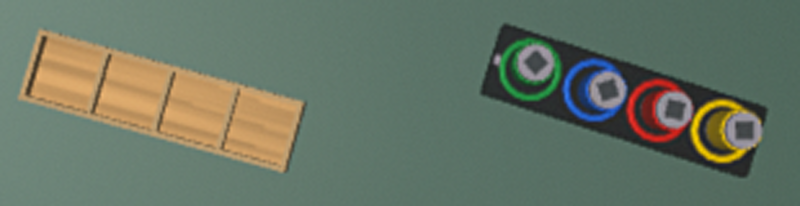

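The crop confirms green, blue, red, yellow from left to right, with green's cup at the left end. The ring and steel-top estimates agree within 3 mm. The tray is empty, and its rim is clear in the picture.

```bash
cat > go.py <<'E'
# usage: go.py name above|grip ; prints remaining shift (tool axes) in units
import sys
from h import *
from scipy.spatial.transform import Rotation as Ro
C=dict(g=(577,-85),b=(559.5,-133.3),r=(543.5,-180),y=(528,-228))
u=np.array([.2857,.9583]);t0=np.array([558.5,189.1])
PK=dict(pg=-75,pb=-25,pr=25,py=75)
n,z=sys.argv[1],float(sys.argv[2])
xy=C[n] if n in C else t0+u*PK[n]
yaw=-18.8 if n in C else -16.6
s=readout.read_state()
R=Ro.from_euler('xyz',s['tool_rot'])
Rt=Ro.from_euler('xyz',[-90,0,yaw],degrees=True)
d=np.array([*xy,z])-s['eef_pos']
print('pos',s['eef_pos'].round(1),'world d',d.round(1),'w',round(s['width'],1),'F',s['force'].round(1),'t',s['clock'])
print('shift units now',(R.inv().apply(d)/40).round(2),'after turn',(Rt.inv().apply(d)/40).round(2),'turn units',(np.degrees((R.inv()*Rt).as_rotvec())/5).round(2))
E
python3 go.py g 180
```

```text
pos [ 258.9 -595.8  230.8] world d [318.1 510.8 -50.8] w 85.3 F [0.2 0.5 0.4] t 0.2
shift units now [-8.54  1.28 12.38] after turn [ 3.41  1.27 14.65] turn units [-0.01 -9.54 -0.01]
```

Emit:
apply_moves --commands '[[[0, 0, 0, 0, -1, 0], [0, 0, 0, 0, -1, 0], [0, 0, 0, 0, -1, 0], [0, 0, 0, 0, -1, 0], [0, 0, 0, 0, -1, 0], [0, 0, 0, 0, -1, 0], [0, 0, 0, 0, -1, 0], [0, 0, 0, 0, -1, 0]]]' --claw 85

```text
clock: 0.87
eef_pos: [258.3, -594.3, 228.4]
tool_rot: [-1.568, 0.005, -0.431]
force: [-0.2, 0.1, 0.5]
width: 85.1
```

```bash
python3 go.py g 180
```

```text
pos [ 258.3 -594.3  228.4] world d [318.7 509.3 -48.4] w 85.1 F [-0.2  0.1  0.5] t 0.8667
shift units now [ 1.93  1.24 14.89] after turn [ 3.44  1.21 14.62] turn units [-0.04 -1.18 -0.06]
```

Emit:
apply_moves --commands '[[[0.2, 0, 0.9, 0, -0.6, 0], [0.2, 0, 0.9, 0, -0.6, 0], [0.2, 0, 0.95, 0, 0, 0], [0.2, 0, 0.95, 0, 0, 0], [0.2, 0, 0.95, 0, 0, 0], [0.2, 0, 0.95, 0, 0, 0], [0.2, 0, 0.95, 0, 0, 0], [0.2, 0, 0.95, 0, 0, 0]]]'

```text
clock: 1.53
eef_pos: [415.4, -334.9, 224.8]
tool_rot: [-1.574, 0.008, -0.34]
force: [-0.7, -0.7, -0.1]
width: 85.1
```

```bash
python3 go.py g 180
```

```text
pos [ 415.4 -334.9  224.8] world d [161.6 249.9 -44.8] w 85.1 F [-0.7 -0.7 -0.1] t 1.5333
shift units now [1.74 1.08 7.24] after turn [1.81 1.12 7.22] turn units [ 0.04 -0.13 -0.09]
```

Emit:
apply_moves --commands '[[[0.24, 0, 0.95, 0, 0, 0], [0.24, 0, 0.95, 0, 0, 0], [0.24, 0, 0.95, 0, 0, 0], [0.24, 0, 0.95, 0, 0, 0], [0.24, 0, 0.95, 0, 0, 0], [0.24, 0, 0.95, 0, 0, 0], [0.24, 0, 0.95, 0, 0, 0], [0.1, 0, 0.5, 0, 0, 0]]]'

```text
clock: 2.2
eef_pos: [584.8, -71.2, 223.2]
tool_rot: [-1.572, 0.007, -0.336]
force: [0.6, -0.3, 0.4]
width: 84.9
```

```bash
python3 go.py g 180
```

```text
pos [584.8 -71.2 223.2] world d [ -7.8 -13.8 -43.2] w 84.9 F [ 0.6 -0.3  0.4] t 2.2
shift units now [-0.06  1.08 -0.39] after turn [-0.07  1.08 -0.39] turn units [ 0.02 -0.1  -0.09]
```

Emit:
apply_moves --commands '[[[-0.05, 0.5, -0.3, 0, 0, 0], [0, 0.4, -0.1, 0, -0.1, -0.1], [0, 0, 0, 0, 0, 0]]]'

```text
clock: 2.45
eef_pos: [582.5, -74.4, 186.9]
tool_rot: [-1.565, -0.006, -0.312]
force: [-1.1, -0.6, -0.6]
width: 84.9
```

```bash
python3 go.py g 180; python3 -c "
from h import *
d=shot('wrist','w1.png');print(proj(d,[(577,-85,90),(559.5,-133.3,90)]))"
```

```text
pos [582.5 -74.4 186.9] world d [ -5.5 -10.6  -6.9] w 84.9 F [-1.1 -0.6 -0.6] t 2.45
shift units now [-0.05  0.17 -0.3 ] after turn [-0.05  0.17 -0.3 ] turn units [-0.07  0.18  0.06]
[[315.2811191  219.18403707]
 [313.35504442 273.41204588]]
```

View pics/w1.png

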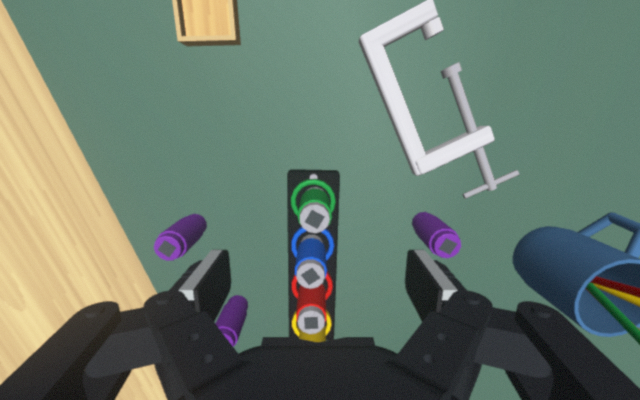

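The wrist view shows the green socket's top at (315,219), where my estimate projects, and the blue top at (311,275) against a predicted (313,273). The jaws open across the row, so I'm going down on green.

Emit:
apply_moves --commands '[[[-0.05, 0.1, -0.3, 0, 0.2, 0], [-0.03, 0.1, -0.15, 0, 0, 0], [0, 0, 0, 0, 0, 0]]]'

```text
clock: 2.75
eef_pos: [574.4, -93.4, 181.0]
tool_rot: [-1.565, -0.008, -0.334]
force: [0.4, 0.1, -0.6]
width: 85.4
```

```bash
python3 go.py g 43
```

```text
pos [574.4 -93.4 181. ] world d [   2.6    8.4 -138. ] w 85.4 F [ 0.4  0.1 -0.6] t 2.75
shift units now [-0.03  3.45  0.2 ] after turn [-0.01  3.45  0.22] turn units [-0.06 -0.07  0.09]
```

Emit:
apply_moves --commands '[[[0, 0.6, 0.2, 0, 0, 0.1], [0, 0.6, 0, 0, 0, 0], [0, 0.6, 0, 0, 0, 0], [0, 0.3, 0, 0, 0, 0], [0, 0, 0, 0, 0, 0], [0, 0, 0, 0, 0, 0]]]'

```text
clock: 3.25
eef_pos: [580.4, -92.7, 99.2]
tool_rot: [-1.565, -0.01, -0.346]
force: [-0.3, -0.3, -0.4]
width: 85.1
```

```bash
python3 go.py g 43
```

```text
pos [580.4 -92.7  99.2] world d [ -3.4   7.7 -56.2] w 85.1 F [-0.3 -0.3 -0.4] t 3.25
shift units now [-0.16  1.4   0.14] after turn [-0.14  1.4   0.15] turn units [-0.06 -0.2   0.11]
```

Emit:
apply_moves --commands '[[[-0.15, 0.1, 0.2, 0, -0.2, 0.15], [0, 0.4, 0, 0, 0, 0], [0, 0.4, 0, 0, 0, 0], [0, 0.3, 0, 0, 0, 0], [0, 0, 0, 0, 0, 0], [0, 0, 0, 0, 0, 0]]]'

```text
clock: 3.75
eef_pos: [582.0, -81.5, 55.8]
tool_rot: [-1.562, -0.005, -0.326]
force: [0.1, -0.2, -0.3]
width: 85.2
```

```bash
python3 go.py g 43
```

```text
pos [582.  -81.5  55.8] world d [ -5.   -3.5 -12.8] w 85.2 F [ 0.1 -0.2 -0.3] t 3.75
shift units now [-0.09  0.32 -0.13] after turn [-0.09  0.32 -0.12] turn units [-0.1   0.02  0.06]
```

Emit:
apply_moves --commands '[[[-0.12, 0.25, -0.12, 0, 0, 0], [-0.04, 0.12, 0, -0.1, 0, 0], [0, 0, 0, 0, 0, 0]]]'

```text
clock: 4.0
eef_pos: [576.7, -83.3, 43.3]
tool_rot: [-1.57, -0.01, -0.326]
force: [-0.2, 0.6, 0.4]
width: 85.2
```

```bash
python3 go.py g 43
```

```text
pos [576.7 -83.3  43.3] world d [ 0.3 -1.7 -0.3] w 85.2 F [-0.2  0.6  0.4] t 4.0
shift units now [ 0.02  0.01 -0.04] after turn [ 0.02  0.01 -0.04] turn units [-0.01  0.03  0.11]
```

Close and wait.

Emit:
apply_moves --commands '[[[0, 0, 0, 0, 0, 0], [0, 0, 0, 0, 0, 0], [0, 0, 0, 0, 0, 0], [0, 0, 0, 0, 0, 0], [0, 0, 0, 0, 0, 0], [0, 0, 0, 0, 0, 0], [0, 0, 0, 0, 0, 0], [0, 0, 0, 0, 0, 0]]]' --claw 20

```text
clock: 4.67
eef_pos: [578.8, -82.5, 46.1]
tool_rot: [-1.569, -0.013, -0.325]
force: [0.1, 0.3, -0.1]
width: 28.9
```

Emit:
apply_moves --commands '[[[0, 0, 0, 0, 0, 0], [0, 0, 0, 0, 0, 0], [0, 0, 0, 0, 0, 0.1], [0, 0, 0, 0, 0, 0]]]'

```text
clock: 5.0
eef_pos: [578.8, -82.5, 46.1]
tool_rot: [-1.569, -0.004, -0.325]
force: [0.1, 0.2, -0.1]
width: 29.0
```

```bash
python3 go.py g 43
```

```text
pos [578.8 -82.5  46.1] world d [-1.8 -2.5 -3.1] w 29.0 F [ 0.1  0.2 -0.1] t 5.0
shift units now [-0.02  0.08 -0.07] after turn [-0.02  0.08 -0.07] turn units [-0.02  0.04  0.04]
```

Gripped at 29 mm, with the TCP 26 mm above the foot. Lifting now, then across to the right pocket.

Emit:
apply_moves --commands '[[[0, -0.4, 0, 0, 0, 0], [0, -0.7, 0, 0, 0, 0], [0, -0.7, 0, 0, 0, 0], [0, -0.7, 0, 0, 0, 0], [0, -0.7, 0, 0, 0, 0], [0, 0, 0, 0, 0, 0]]]'

```text
clock: 5.5
eef_pos: [575.9, -82.7, 175.4]
tool_rot: [-1.57, 0.006, -0.325]
force: [1.1, 0.2, -0.7]
width: 28.4
```

```bash
python3 go.py pg 134
```

```text
pos [575.9 -82.7 175.4] world d [-38.8 199.9 -41.4] w 28.4 F [ 1.1  0.2 -0.7] t 5.5
shift units now [-2.51  1.05  4.43] after turn [-2.36  1.03  4.51] turn units [-0.   -0.4  -0.07]
```

Emit:
apply_moves --commands '[[[-0.4, 0, 0.8, 0, -0.2, 0], [-0.4, 0, 0.8, 0, -0.2, 0], [-0.4, 0, 0.8, 0, 0, 0], [-0.45, 0, 0.8, 0, 0, 0], [-0.45, 0, 0.7, 0, 0, 0], [-0.3, 0.2, 0.4, 0, 0, 0], [0, 0, 0, 0, 0, 0]]]'

```text
clock: 6.08
eef_pos: [534.4, 112.5, 164.9]
tool_rot: [-1.572, 0.004, -0.299]
force: [-0.5, 0.3, -2.4]
width: 28.3
```

```bash
python3 go.py pg 134; python3 -c "
from h import *
shot('wrist','w2.png')
u=np.array([.2857,.9583]);t0=np.array([558.5,189.1]);d=shot('wrist')
print(proj(d,[(*(t0+u*k),8) for k in(75,25,-25,-75)]).round().tolist())"
```

```text
pos [534.4 112.5 164.9] world d [  2.6   4.7 -30.9] w 28.3 F [-0.5  0.3 -2.4] t 6.0833
shift units now [0.03 0.77 0.13] after turn [0.03 0.77 0.13] turn units [ 0.02 -0.11 -0.04]
[[317.0, 18.0], [317.0, 78.0], [318.0, 133.0], [318.0, 182.0]]
```

View pics/w2.png

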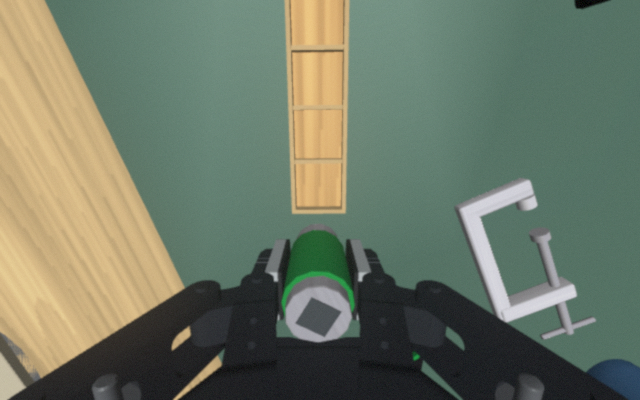

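The tray's right pocket spans rows about 161–208 and columns 293–346, centred near (319,184). That agrees with the predicted (318,182). The socket hangs upright and centred.

Emit:
apply_moves --commands '[[[0.05, 0.4, 0.15, 0, 0, 0], [0, 0.6, 0, 0, -0.1, 0], [0, 0.6, 0, 0, 0, 0], [0, 0.4, 0, 0, 0, 0], [0, 0.2, 0, 0, 0, 0], [0, 0, 0, 0, 0, 0]]]'

```text
clock: 6.68
eef_pos: [545.9, 101.2, 74.6]
tool_rot: [-1.579, -0.007, -0.308]
force: [-0.2, -0.9, -2.0]
width: 28.8
```

```bash
python3 go.py pg 35
```

```text
pos [545.9 101.2  74.6] world d [ -8.8  16.1 -39.6] w 28.8 F [-0.2 -0.9 -2. ] t 6.6833
shift units now [-0.34  0.99  0.32] after turn [-0.33  0.99  0.32] turn units [ 0.09 -0.21  0.08]
```

Emit:
apply_moves --commands '[[[-0.3, 0, 0.3, 0.1, -0.2, 0.1], [-0.15, 0, 0.15, 0, 0, 0], [0, 0.1, 0, 0, 0, 0], [0, 0, 0, 0, 0, 0]]]'

```text
clock: 7.02
eef_pos: [535.2, 122.7, 71.9]
tool_rot: [-1.569, -0.0, -0.294]
force: [0.4, -0.7, -2.8]
width: 28.5
```

```bash
python3 go.py pg 35
```

```text
pos [535.2 122.7  71.9] world d [  1.8  -5.5 -36.9] w 28.5 F [ 0.4 -0.7 -2.8] t 7.0167
shift units now [ 0.08  0.92 -0.12] after turn [ 0.08  0.92 -0.12] turn units [-0.02 -0.05  0.  ]
```

Emit:
apply_moves --commands '[[[0.05, 0.2, -0.05, 0, 0, 0], [0.03, 0.2, 0, 0, 0, 0], [0, 0.2, 0, 0, 0, 0], [0, 0, 0, 0, 0, 0]]]'

```text
clock: 7.35
eef_pos: [539.9, 120.0, 47.7]
tool_rot: [-1.567, -0.005, -0.293]
force: [-0.1, -0.1, -2.0]
width: 28.6
```

```bash
python3 go.py pg 35
```

```text
pos [539.9 120.   47.7] world d [ -2.8  -2.8 -12.7] w 28.6 F [-0.1 -0.1 -2. ] t 7.35
shift units now [-0.05  0.32 -0.09] after turn [-0.05  0.32 -0.09] turn units [-0.04 -0.04  0.06]
```

Emit:
apply_moves --commands '[[[-0.05, 0.12, 0, 0, 0, 0], [-0.03, 0.12, 0, 0, 0, 0], [0, 0.08, 0, 0, 0, 0], [0, 0, 0, 0, 0, 0]]]'

```text
clock: 7.68
eef_pos: [536.9, 120.6, 34.0]
tool_rot: [-1.568, -0.005, -0.294]
force: [-1.4, -0.7, 4.9]
width: 28.8
```

```bash
python3 go.py pg 34
```

```text
pos [536.9 120.6  34. ] world d [ 0.1 -3.3 -0. ] w 28.8 F [-1.4 -0.7  4.9] t 7.6833
shift units now [ 0.03  0.   -0.08] after turn [ 0.03  0.   -0.08] turn units [-0.03 -0.05  0.06]
```

Floor contact, with force up 7 N at z = 34 as expected. Releasing and lifting.

Emit:
apply_moves --commands '[[[0, 0, 0, 0, 0, 0], [0, 0, 0, 0, 0, 0], [0, 0, 0, 0, 0, 0], [0, 0, 0, 0, 0, 0], [0, 0, 0, 0, 0, 0], [0, 0, 0, 0, 0, 0]]]' --claw 85

```text
clock: 8.18
eef_pos: [537.7, 121.0, 34.2]
tool_rot: [-1.567, -0.007, -0.294]
force: [1.3, -0.4, -0.6]
width: 84.7
```

Emit:
apply_moves --commands '[[[0, -0.3, 0, 0, 0, 0], [0, -0.6, 0, 0, 0, 0], [0, -0.6, 0, 0, 0, 0], [0, -0.7, 0, 0, 0, 0], [0, -0.5, 0, 0, 0, 0], [0, 0, 0, 0, 0, 0]]]'

```text
clock: 8.68
eef_pos: [535.5, 120.7, 148.6]
tool_rot: [-1.569, -0.004, -0.293]
force: [0.4, -0.2, 0.0]
width: 85.4
```

```bash
python3 go.py b 134; python3 -c "
from h import *
T=shot('top');shot('scene','s2.png')
u=np.array([.2857,.9583]);t0=np.array([558.5,189.1])
I=T['image'].copy();p=proj(T,[(*(t0-u*75),78)])[0];print('pred top px',p)
hsv=cv2.cvtColor(I,cv2.COLOR_RGB2HSV);x,y=p.astype(int)
cv2.imwrite('pics/t2.png',cv2.resize(I[180:260,140:450,::-1],None,fx=2.58,fy=2.58,interpolation=cv2.INTER_CUBIC))"
```

```text
pos [535.5 120.7 148.6] world d [  24.  -254.   -14.6] w 85.4 F [ 0.4 -0.2  0. ] t 8.6833
shift units now [ 2.41  0.36 -5.91] after turn [ 2.61  0.37 -5.82] turn units [-0.02  0.4   0.04]
pred top px [235.72931624 229.04793963]
```

View pics/s2.png

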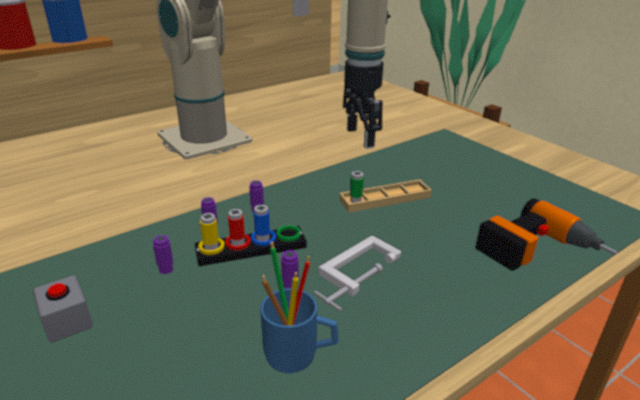

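The green socket stands upright in the tray's right pocket at (357,187). The green cup at (288,233) is empty and the clamp hasn't moved. Blue is next.

Emit:
apply_moves --commands '[[[0.42, 0, -0.9, 0, 0.2, 0], [0.42, 0, -0.9, 0, 0.2, 0], [0.42, 0, -0.9, 0, 0, 0], [0.42, 0, -0.9, 0, 0, 0], [0.42, 0, -0.9, 0, 0, 0], [0.3, 0, -0.8, 0, 0, 0], [0.15, 0, -0.5, 0, 0, 0], [0, 0, 0, 0, 0, 0]]]'

```text
clock: 9.45
eef_pos: [554.0, -138.0, 136.1]
tool_rot: [-1.572, 0.015, -0.318]
force: [0.3, -0.2, -0.3]
width: 84.9
```

```bash
python3 go.py b 46
```

```text
pos [ 554.  -138.   136.1] world d [  5.5   4.7 -90.1] w 84.9 F [ 0.3 -0.2 -0.3] t 9.45
shift units now [0.13 2.25 0.16] after turn [0.09 2.25 0.16] turn units [ 0.01  0.11 -0.17]
```

Emit:
apply_moves --commands '[[[0.1, 0.3, 0.15, 0, 0.1, -0.1], [0, 0.4, 0, 0, 0, 0], [0, 0.4, 0, 0, 0, 0], [0, 0.3, 0, 0, 0, 0], [0, 0.1, 0, 0, 0, 0], [0, 0, 0, 0, 0, 0]]]'

```text
clock: 9.95
eef_pos: [554.1, -133.0, 67.7]
tool_rot: [-1.573, 0.017, -0.332]
force: [-0.0, -0.6, -0.0]
width: 85.3
```

```bash
python3 go.py b 46
```

```text
pos [ 554.1 -133.    67.7] world d [  5.4  -0.3 -21.7] w 85.3 F [-0.  -0.6 -0. ] t 9.95
shift units now [0.14 0.54 0.04] after turn [0.13 0.54 0.04] turn units [ 0.02 -0.04 -0.2 ]
```

Emit:
apply_moves --commands '[[[0.1, 0.25, 0.05, 0, 0, -0.2], [0.05, 0.25, 0, 0, 0, 0], [0, 0.06, 0, 0, 0, 0], [0, 0, 0, 0, 0, 0]]]'

```text
clock: 10.28
eef_pos: [560.0, -130.8, 44.0]
tool_rot: [-1.572, 0.002, -0.329]
force: [1.2, 0.3, 0.1]
width: 85.0
```

```bash
python3 go.py b 46
```

```text
pos [ 560.  -130.8   44. ] world d [-0.5 -2.5  2. ] w 85.0 F [1.2 0.3 0.1] t 10.2833
shift units now [ 0.01 -0.05 -0.06] after turn [ 0.01 -0.05 -0.06] turn units [ 0.01 -0.01 -0.02]
```

Good. Closing and lifting.

Emit:
apply_moves --commands '[[[0, 0, -0.04, 0, 0, 0], [0, 0, 0, 0, 0, 0], [0, 0, 0, 0, 0, 0], [0, 0, 0, 0, 0, 0], [0, 0, 0, 0, 0, 0], [0, 0, 0, 0, 0, 0], [0, 0, 0, 0, 0, 0], [0, 0, 0, 0, 0, 0]]]' --claw 20

```text
clock: 10.95
eef_pos: [560.2, -132.9, 46.2]
tool_rot: [-1.572, 0.0, -0.33]
force: [-0.1, 0.1, -1.6]
width: 28.8
```

```bash
python3 go.py b 46
```

```text
pos [ 560.2 -132.9   46.2] world d [-0.7 -0.4 -0.2] w 28.8 F [-0.1  0.1 -1.6] t 10.95
shift units now [-0.01  0.01 -0.02] after turn [-0.01  0.01 -0.02] turn units [ 0.01 -0.02 -0.  ]
```

Emit:
apply_moves --commands '[[[0, -0.4, 0, 0, 0, 0], [0, -0.7, 0, 0, 0, 0], [0, -0.7, 0, 0, 0, 0], [0, -0.7, 0, 0, 0, 0], [0, -0.7, 0, 0, 0, 0], [0, 0, 0, 0, 0, 0]]]'

```text
clock: 11.45
eef_pos: [557.8, -132.2, 176.1]
tool_rot: [-1.573, 0.009, -0.329]
force: [0.5, 0.5, -1.4]
width: 28.8
```

```bash
python3 go.py pb 134
```

```text
pos [ 557.8 -132.2  176.1] world d [ -6.5 297.3 -42.1] w 28.8 F [ 0.5  0.5 -1.4] t 11.45
shift units now [-2.55  1.06  6.98] after turn [-2.28  1.05  7.08] turn units [ 0.02 -0.45 -0.1 ]
```

Emit:
apply_moves --commands '[[[-0.33, 0, 0.9, 0, -0.2, 0], [-0.33, 0, 0.9, 0, -0.2, 0], [-0.33, 0, 0.95, 0, 0, 0], [-0.33, 0, 0.95, 0, 0, 0], [-0.33, 0, 0.95, 0, 0, 0], [-0.3, 0, 0.95, 0, 0, 0], [-0.2, 0, 0.95, 0, 0, 0], [-0.1, 0, 0.45, 0, 0, 0]]]'

```text
clock: 12.12
eef_pos: [556.9, 162.2, 173.1]
tool_rot: [-1.579, 0.004, -0.312]
force: [0.0, 0.0, -1.2]
width: 28.6
```

Emit:
apply_moves --commands '[[[0, 0, 0, 0, 0, 0], [0, 0, 0, 0, 0, 0]]]'

```text
clock: 12.28
eef_pos: [555.3, 170.1, 171.8]
tool_rot: [-1.576, 0.006, -0.302]
force: [-0.2, -1.3, -1.8]
width: 28.7
```

```bash
python3 go.py pb 134
```

```text
pos [555.3 170.1 171.8] world d [ -3.9  -5.  -37.8] w 28.7 F [-0.2 -1.3 -1.8] t 12.2833
shift units now [-0.05  0.95 -0.14] after turn [-0.06  0.95 -0.15] turn units [ 0.05 -0.14 -0.07]
```

Emit:
apply_moves --commands '[[[-0.05, 0.3, -0.12, 0.1, -0.1, -0.1], [-0.03, 0.5, 0, 0, 0, 0], [0, 0.5, 0, 0, 0, 0], [0, 0.5, 0, 0, 0, 0], [0, 0.4, 0, 0, 0, 0], [0, 0.1, 0, 0, 0, 0], [0, 0, 0, 0, 0, 0]]]'

```text
clock: 12.87
eef_pos: [551.4, 153.8, 75.2]
tool_rot: [-1.574, -0.004, -0.304]
force: [0.8, 0.5, -1.2]
width: 28.8
```

```bash
python3 go.py pb 34
```

```text
pos [551.4 153.8  75.2] world d [ -0.   11.4 -41.2] w 28.8 F [ 0.8  0.5 -1.2] t 12.8667
shift units now [-0.09  1.03  0.27] after turn [-0.08  1.03  0.27] turn units [ 0.04 -0.16  0.05]
```

Emit:
apply_moves --commands '[[[-0.06, 0, 0.2, 0, -0.15, 0.05], [-0.03, 0, 0.1, 0, 0, 0], [0, 0.1, 0, 0, 0, 0], [0, 0, 0, 0, 0, 0]]]'

```text
clock: 13.2
eef_pos: [553.4, 165.1, 73.2]
tool_rot: [-1.573, -0.002, -0.293]
force: [-0.7, 0.6, -1.6]
width: 28.9
```

```bash
python3 go.py pb 34
```

```text
pos [553.4 165.1  73.2] world d [ -2.    0.  -39.2] w 28.9 F [-0.7  0.6 -1.6] t 13.2
shift units now [-0.05  0.98 -0.01] after turn [-0.05  0.98 -0.01] turn units [ 0.03 -0.04  0.03]
```

Emit:
apply_moves --commands '[[[-0.03, 0.25, 0.02, 0, 0, 0], [-0.03, 0.25, 0.02, 0, 0, 0], [0, 0.2, 0, 0, 0, 0], [0, 0, 0, 0, 0, 0]]]'

```text
clock: 13.53
eef_pos: [552.7, 168.6, 44.3]
tool_rot: [-1.571, -0.006, -0.292]
force: [-0.2, -0.3, -1.6]
width: 28.6
```

```bash
python3 go.py pb 34
```

```text
pos [552.7 168.6  44.3] world d [ -1.4  -3.4 -10.3] w 28.6 F [-0.2 -0.3 -1.6] t 13.5333
shift units now [-0.01  0.26 -0.09] after turn [-0.01  0.26 -0.09] turn units [-0.   -0.03  0.07]
```

Emit:
apply_moves --commands '[[[0, 0.1, -0.06, 0, 0, 0], [0, 0.1, -0.03, 0, 0, 0], [0, 0.08, 0, 0, 0, 0], [0, 0, 0, 0, 0, 0]]]'

```text
clock: 13.87
eef_pos: [551.7, 165.2, 34.4]
tool_rot: [-1.571, -0.006, -0.292]
force: [0.7, 0.4, -1.6]
width: 28.6
```

```bash
python3 go.py pb 34
```

```text
pos [551.7 165.2  34.4] world d [-0.4 -0.  -0.4] w 28.6 F [ 0.7  0.4 -1.6] t 13.8667
shift units now [-0.01  0.01 -0.  ] after turn [-0.01  0.01 -0.  ] turn units [ 0.   -0.03  0.07]
```

No contact yet; a bit lower.

Emit:
apply_moves --commands '[[[0, 0.07, 0, 0, 0, 0], [0, 0.04, 0, 0, 0, 0], [0, 0, 0, 0, 0, 0]]]'

```text
clock: 14.12
eef_pos: [552.3, 165.3, 34.4]
tool_rot: [-1.571, -0.009, -0.293]
force: [0.6, -0.4, -1.3]
width: 28.6
```

```bash
python3 go.py pb 32
```

```text
pos [552.3 165.3  34.4] world d [-1.  -0.1 -2.4] w 28.6 F [ 0.6 -0.4 -1.3] t 14.1167
shift units now [-0.02  0.06 -0.01] after turn [-0.02  0.06 -0.01] turn units [-0.   -0.04  0.1 ]
```

Emit:
apply_moves --commands '[[[0, 0.12, 0, 0, 0, 0.1], [0, 0.06, 0, 0, 0, 0], [0, 0, 0, 0, 0, 0]]]'

```text
clock: 14.37
eef_pos: [552.9, 165.6, 34.7]
tool_rot: [-1.57, -0.002, -0.293]
force: [-0.3, -0.2, -0.7]
width: 28.3
```

```bash
python3 go.py pb 32
```

```text
pos [552.9 165.6  34.7] world d [-1.5 -0.5 -2.7] w 28.3 F [-0.3 -0.2 -0.7] t 14.3667
shift units now [-0.03  0.07 -0.02] after turn [-0.03  0.07 -0.02] turn units [-0.   -0.04  0.02]
```

The socket won't go lower than about z = 34, so it is on the floor. Release.

Emit:
apply_moves --commands '[[[0, 0, 0, 0, 0, 0], [0, 0, 0, 0, 0, 0], [0, 0, 0, 0, 0, 0], [0, 0, 0, 0, 0, 0], [0, 0, 0, 0, 0, 0], [0, 0, 0, 0, 0, 0]]]' --claw 85

```text
clock: 14.87
eef_pos: [553.8, 165.1, 33.0]
tool_rot: [-1.57, -0.002, -0.294]
force: [-0.0, 0.4, -0.3]
width: 85.0
```

Emit:
apply_moves --commands '[[[0, -0.3, 0, 0, 0, 0], [0, -0.6, 0, 0, 0, 0], [0, -0.6, 0, 0, 0, 0], [0, -0.7, 0, 0, 0, 0], [0, -0.5, 0, 0, 0, 0], [0, 0, 0, 0, 0, 0]]]'

```text
clock: 15.37
eef_pos: [551.9, 164.9, 146.2]
tool_rot: [-1.573, 0.002, -0.293]
force: [0.9, 0.1, -0.1]
width: 84.9
```

```bash
python3 go.py r 134
```

```text
pos [551.9 164.9 146.2] world d [  -8.4 -344.9  -12.2] w 84.9 F [ 0.9  0.1 -0.1] t 15.3667
shift units now [ 2.29  0.32 -8.31] after turn [ 2.58  0.3  -8.23] turn units [ 0.03  0.4  -0.02]
```

Emit:
apply_moves --commands '[[[0.3, 0, -0.95, 0, 0.2, 0], [0.3, 0, -0.95, 0, 0.2, 0], [0.3, 0, -0.95, 0, 0, 0], [0.3, 0, -0.95, 0, 0, 0], [0.3, 0, -0.95, 0, 0, 0], [0.3, 0, -0.95, 0, 0, 0], [0.3, 0, -0.95, 0, 0, 0], [0.3, 0, -0.9, 0, 0, 0]]]'

```text
clock: 16.03
eef_pos: [551.6, -148.0, 148.8]
tool_rot: [-1.56, -0.003, -0.305]
force: [0.3, 0.4, 0.1]
width: 85.0
```

Emit:
apply_moves --commands '[[[0.1, 0, -0.5, 0, 0, 0], [0, 0, 0, 0, 0, 0], [0, 0, 0, 0, 0, 0]]]'

```text
clock: 16.28
eef_pos: [546.2, -183.0, 147.9]
tool_rot: [-1.566, -0.003, -0.322]
force: [-0.6, 0.5, -0.6]
width: 84.8
```

```bash
python3 go.py r 46
```

```text
pos [ 546.2 -183.   147.9] world d [  -2.7    3.  -101.9] w 84.8 F [-0.6  0.5 -0.6] t 16.2833
shift units now [-0.1   2.55  0.04] after turn [-0.09  2.55  0.05] turn units [-0.05  0.07  0.03]
```

Emit:
apply_moves --commands '[[[-0.08, 0.3, 0.06, 0, 0, 0], [0, 0.45, 0, 0, 0, 0], [0, 0.45, 0, 0, 0, 0], [0, 0.4, 0, 0, 0, 0], [0, 0.1, 0, 0, 0, 0], [0, 0, 0, 0, 0, 0]]]'

```text
clock: 16.78
eef_pos: [546.0, -171.1, 79.1]
tool_rot: [-1.562, -0.004, -0.314]
force: [-0.6, 0.6, 0.5]
width: 85.1
```

```bash
python3 go.py r 46
```

```text
pos [ 546.  -171.1   79.1] world d [ -2.5  -8.9 -33.1] w 85.1 F [-0.6  0.6  0.5] t 16.7833
shift units now [ 0.01  0.83 -0.24] after turn [ 0.01  0.83 -0.23] turn units [-0.1   0.16  0.05]
```

Emit:
apply_moves --commands '[[[0, 0.3, -0.2, -0.1, 0.15, 0], [0, 0.3, -0.1, 0, 0, 0], [0, 0.2, 0, 0, 0, 0], [0, 0.05, 0, 0, 0, 0], [0, 0, 0, 0, 0, 0]]]'

```text
clock: 17.2
eef_pos: [543.8, -181.2, 43.8]
tool_rot: [-1.57, -0.007, -0.325]
force: [0.3, -0.1, 0.1]
width: 84.9
```

```bash
python3 go.py r 46
```

```text
pos [ 543.8 -181.2   43.8] world d [-0.3  1.2  2.2] w 84.9 F [ 0.3 -0.1  0.1] t 17.2
shift units now [-0.02 -0.06  0.03] after turn [-0.02 -0.06  0.03] turn units [-0.    0.04  0.08]
```

Emit:
apply_moves --commands '[[[0, 0, 0, 0, 0, 0.05], [0, 0, 0, 0, 0, 0], [0, 0, 0, 0, 0, 0], [0, 0, 0, 0, 0, 0], [0, 0, 0, 0, 0, 0], [0, 0, 0, 0, 0, 0], [0, 0, 0, 0, 0, 0], [0, 0, 0, 0, 0, 0]]]' --claw 20

```text
clock: 17.87
eef_pos: [544.5, -181.6, 45.1]
tool_rot: [-1.57, -0.004, -0.325]
force: [-0.3, 0.1, -1.5]
width: 28.8
```

```bash
python3 go.py r 46
```

```text
pos [ 544.5 -181.6   45.1] world d [-1.   1.6  0.9] w 28.8 F [-0.3  0.1 -1.5] t 17.8667
shift units now [-0.04 -0.02  0.03] after turn [-0.04 -0.02  0.03] turn units [-0.01  0.03  0.05]
```

Emit:
apply_moves --commands '[[[0, -0.4, 0, 0, 0, 0], [0, -0.7, 0, 0, 0, 0], [0, -0.7, 0, 0, 0, 0], [0, -0.7, 0, 0, 0, 0], [0, -0.7, 0, 0, 0, 0], [0, 0, 0, 0, 0, 0]]]'

```text
clock: 18.37
eef_pos: [541.6, -180.5, 175.1]
tool_rot: [-1.57, 0.004, -0.324]
force: [1.1, -0.4, -1.4]
width: 28.7
```

```bash
python3 go.py pr 134
```

```text
pos [ 541.6 -180.5  175.1] world d [ 24.  393.6 -41.1] w 28.7 F [ 1.1 -0.4 -1.4] t 18.3667
shift units now [-2.56  1.04  9.52] after turn [-2.24  1.03  9.6 ] turn units [-0.01 -0.4  -0.05]
```

Emit:
apply_moves --commands '[[[-0.28, 0, 0.95, 0, -0.2, 0], [-0.28, 0, 0.95, 0, -0.2, 0], [-0.26, 0, 0.95, 0, 0, 0], [-0.26, 0, 0.95, 0, 0, 0], [-0.26, 0, 0.95, 0, 0, 0], [-0.26, 0, 0.95, 0, 0, 0], [-0.26, 0, 0.95, 0, 0, 0], [-0.26, 0, 0.95, 0, 0, 0]]]'

```text
clock: 19.03
eef_pos: [552.2, 130.0, 172.2]
tool_rot: [-1.58, -0.002, -0.315]
force: [0.1, -0.3, -1.8]
width: 29.1
```

```bash
python3 go.py pr 134
```

```text
pos [552.2 130.  172.2] world d [ 13.4  83.1 -38.2] w 29.1 F [ 0.1 -0.3 -1.8] t 19.0333
shift units now [-0.32  0.94  2.09] after turn [-0.27  0.96  2.09] turn units [ 0.11 -0.28  0.02]
```

Emit:
apply_moves --commands '[[[-0.1, 0, 0.85, 0.1, -0.2, 0], [-0.1, 0, 0.5, 0, 0, 0], [-0.03, 0, 0.15, 0, 0, 0], [0, 0, 0, 0, 0, 0], [0, 0, 0, 0, 0, 0]]]'

```text
clock: 19.45
eef_pos: [557.3, 206.0, 169.0]
tool_rot: [-1.566, 0.004, -0.279]
force: [-0.2, 0.5, -1.8]
width: 28.8
```

```bash
python3 go.py pr 74
```

```text
pos [557.3 206.  169. ] world d [  8.3   7.1 -95. ] w 28.8 F [-0.2  0.5 -1.8] t 19.45
shift units now [0.16 2.37 0.22] after turn [0.15 2.37 0.23] turn units [-0.05  0.12 -0.04]
```

Emit:
apply_moves --commands '[[[0.14, 0.3, 0.2, 0, 0.1, 0], [0.05, 0.4, 0.06, 0, 0, 0], [0, 0.5, 0, 0, 0, 0], [0, 0.5, 0, 0, 0, 0], [0, 0.3, 0, 0, 0, 0], [0, 0.05, 0, 0, 0, 0], [0, 0, 0, 0, 0, 0]]]'

```text
clock: 20.03
eef_pos: [570.0, 194.0, 83.6]
tool_rot: [-1.579, 0.0, -0.308]
force: [-0.3, -0.4, -2.0]
width: 28.9
```

```bash
python3 go.py pr 34
```

```text
pos [570.  194.   83.6] world d [ -4.3  19.1 -49.6] w 28.9 F [-0.3 -0.4 -2. ] t 20.0333
shift units now [-0.25  1.24  0.43] after turn [-0.24  1.24  0.43] turn units [ 0.09 -0.21 -0.01]
```

Emit:
apply_moves --commands '[[[-0.2, 0, 0.3, 0.1, -0.2, 0], [-0.05, 0, 0.15, 0, 0, 0], [0, 0.05, 0, 0, 0, 0], [0, 0, 0, 0, 0, 0]]]'

```text
clock: 20.37
eef_pos: [567.1, 213.0, 83.9]
tool_rot: [-1.568, -0.002, -0.294]
force: [-1.1, -1.1, -1.8]
width: 29.0
```

```bash
python3 go.py pr 34
```

```text
pos [567.1 213.   83.9] world d [ -1.5   0.  -49.9] w 29.0 F [-1.1 -1.1 -1.8] t 20.3667
shift units now [-0.04  1.25 -0.01] after turn [-0.04  1.25 -0.01] turn units [-0.03 -0.05  0.03]
```

Emit:
apply_moves --commands '[[[-0.03, 0.25, 0.03, 0, 0, 0], [-0.02, 0.25, 0.03, 0, 0, 0], [0, 0.25, 0, 0, 0, 0], [0, 0.15, 0, 0, 0, 0], [0, 0, 0, 0, 0, 0]]]'

```text
clock: 20.78
eef_pos: [566.7, 217.7, 45.7]
tool_rot: [-1.566, -0.005, -0.292]
force: [-0.0, -0.1, -1.6]
width: 28.9
```

```bash
python3 go.py pr 34
```

```text
pos [566.7 217.7  45.7] world d [ -1.1  -4.7 -11.7] w 28.9 F [-0.  -0.1 -1.6] t 20.7833
shift units now [ 0.01  0.29 -0.12] after turn [ 0.01  0.29 -0.12] turn units [-0.05 -0.03  0.06]
```

Emit:
apply_moves --commands '[[[0, 0.1, -0.1, 0, 0, 0], [0, 0.1, -0.04, 0, 0, 0], [0, 0.1, 0, 0, 0, 0], [0, 0.06, 0, 0, 0, 0], [0, 0, 0, 0, 0, 0]]]'

```text
clock: 21.2
eef_pos: [565.3, 211.9, 33.7]
tool_rot: [-1.567, -0.006, -0.293]
force: [-0.4, 0.2, -1.7]
width: 28.7
```

```bash
python3 go.py pr 33
```

```text
pos [565.3 211.9  33.7] world d [ 0.3  1.1 -0.7] w 28.7 F [-0.4  0.2 -1.7] t 21.2
shift units now [-0.    0.02  0.03] after turn [-0.    0.02  0.03] turn units [-0.05 -0.04  0.06]
```

Emit:
apply_moves --commands '[[[0, 0.1, 0, 0, 0, 0], [0, 0.06, 0, 0, 0, 0]]]'

```text
clock: 21.37
eef_pos: [566.3, 212.4, 32.7]
tool_rot: [-1.566, -0.008, -0.294]
force: [-7.0, -2.8, 22.3]
width: 29.1
```

Emit:
apply_moves --commands '[[[0, 0, 0, 0, 0, 0], [0, 0, 0, 0, 0, 0], [0, 0, 0, 0, 0, 0], [0, 0, 0, 0, 0, 0], [0, 0, 0, 0, 0, 0], [0, 0, 0, 0, 0, 0]]]' --claw 85

```text
clock: 21.87
eef_pos: [567.7, 212.1, 33.1]
tool_rot: [-1.564, -0.011, -0.295]
force: [-0.0, 0.5, 0.2]
width: 84.9
```

Emit:
apply_moves --commands '[[[0, -0.3, 0, 0, 0, 0], [0, -0.6, 0, 0, 0, 0], [0, -0.6, 0, 0, 0, 0], [0, -0.7, 0, 0, 0, 0], [0, -0.5, 0, 0, 0, 0], [0, 0, 0, 0, 0, 0]]]'

```text
clock: 22.37
eef_pos: [564.7, 211.2, 145.6]
tool_rot: [-1.567, -0.006, -0.294]
force: [0.7, 0.5, -0.2]
width: 84.9
```

```bash
python3 go.py y 134; python3 -c "
from h import *
shot('scene','s3.png')"
```

```text
pos [564.7 211.2 145.6] world d [ -36.7 -439.2  -11.6] w 84.9 F [ 0.7  0.5 -0.2] t 22.3667
shift units now [  2.3    0.27 -10.78] after turn [  2.67   0.29 -10.69] turn units [-0.04  0.39  0.07]
```

View pics/s3.png

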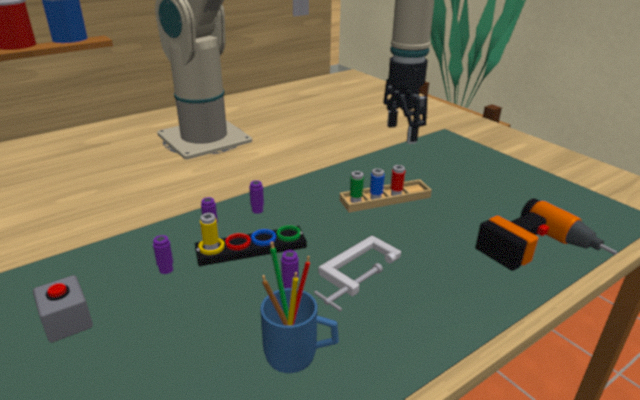

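Green (357,186), blue (377,184) and red (398,180) all stand in their pockets. The leftmost pocket is free and the clamp is unmoved. Yellow is next.

Emit:
apply_moves --commands '[[[0.24, 0, -0.95, 0, 0.2, 0], [0.24, 0, -0.95, 0, 0.2, 0], [0.25, 0, -0.95, 0, 0, 0], [0.25, 0, -0.95, 0, 0, 0], [0.25, 0, -0.95, 0, 0, 0], [0.25, 0, -0.95, 0, 0, 0], [0.25, 0, -0.95, 0, 0, 0], [0.25, 0, -0.95, 0, 0, 0]]]'

```text
clock: 23.08
eef_pos: [541.1, -99.0, 137.9]
tool_rot: [-1.559, 0.003, -0.307]
force: [0.7, 0.9, 0.3]
width: 85.0
```

```bash
python3 go.py y 134
```

```text
pos [541.1 -99.  137.9] world d [ -13.1 -129.    -3.9] w 85.0 F [0.7 0.9 0.3] t 23.0833
shift units now [ 0.66  0.06 -3.18] after turn [ 0.73  0.1  -3.16] turn units [-0.14  0.25 -0.03]
```

Emit:
apply_moves --commands '[[[0.2, 0, -0.9, 0, 0.2, 0], [0.2, 0, -0.85, 0, 0, 0], [0.15, 0, -0.6, 0, 0, 0], [0.05, 0, -0.25, 0, 0, 0], [0, 0, 0, 0, 0, 0], [0, 0, 0, 0, 0, 0]]]'

```text
clock: 23.58
eef_pos: [523.0, -221.6, 131.2]
tool_rot: [-1.565, 0.013, -0.342]
force: [1.2, -0.3, -0.5]
width: 85.1
```

```bash
python3 go.py y 46
```

```text
pos [ 523.  -221.6  131.2] world d [  5.   -6.4 -85.2] w 85.1 F [ 1.2 -0.3 -0.5] t 23.5833
shift units now [ 0.2   2.13 -0.12] after turn [ 0.17  2.13 -0.11] turn units [-0.07 -0.15 -0.14]
```

Emit:
apply_moves --commands '[[[0.15, 0.3, -0.2, 0, -0.1, -0.1], [0.03, 0.4, -0.05, 0, 0, 0], [0, 0.4, 0, 0, 0, 0], [0, 0.3, 0, 0, 0, 0], [0, 0.1, 0, 0, 0, 0], [0, 0, 0, 0, 0, 0]]]'

```text
clock: 24.08
eef_pos: [530.7, -216.1, 69.2]
tool_rot: [-1.555, 0.004, -0.313]
force: [0.5, -0.1, -0.6]
width: 84.9
```

```bash
python3 go.py y 45
```

```text
pos [ 530.7 -216.1   69.2] world d [ -2.7 -11.9 -24.2] w 84.9 F [ 0.5 -0.1 -0.6] t 24.0833
shift units now [ 0.03  0.6  -0.31] after turn [ 0.03  0.61 -0.3 ] turn units [-0.18  0.17 -0.05]
```

Emit:
apply_moves --commands '[[[0.02, 0.2, -0.25, -0.2, 0.15, 0], [0, 0.3, -0.12, 0, 0, 0], [0, 0.12, 0, 0, 0, 0], [0, 0, 0, 0, 0, 0], [0, 0, 0, 0, 0, 0]]]'

```text
clock: 24.5
eef_pos: [528.5, -227.4, 43.3]
tool_rot: [-1.573, 0.003, -0.322]
force: [-0.1, 0.5, -0.6]
width: 84.8
```

```bash
python3 go.py y 45
```

```text
pos [ 528.5 -227.4   43.3] world d [-0.5 -0.6  1.7] w 84.8 F [-0.1  0.5 -0.6] t 24.5
shift units now [-0.01 -0.04 -0.02] after turn [-0.01 -0.04 -0.02] turn units [ 0.02  0.07 -0.03]
```

Emit:
apply_moves --commands '[[[0, 0, 0, 0, 0, 0], [0, 0, 0, 0, 0, 0], [0, 0, 0, 0, 0, 0], [0, 0, 0, 0, 0, 0], [0, 0, 0, 0, 0, 0], [0, 0, 0, 0, 0, 0], [0, 0, 0, 0, 0, 0], [0, 0, 0, 0, 0, 0]]]' --claw 20

```text
clock: 25.17
eef_pos: [528.8, -228.2, 44.6]
tool_rot: [-1.573, 0.001, -0.323]
force: [0.1, 0.7, -1.0]
width: 28.8
```

```bash
python3 go.py y 45
```

```text
pos [ 528.8 -228.2   44.6] world d [-0.8  0.2  0.4] w 28.8 F [ 0.1  0.7 -1. ] t 25.1667
shift units now [-0.02 -0.01 -0.  ] after turn [-0.02 -0.01 -0.  ] turn units [ 0.02  0.06 -0.01]
```

Emit:
apply_moves --commands '[[[0, -0.4, 0, 0, 0, 0], [0, -0.7, 0, 0, 0, 0], [0, -0.7, 0, 0, 0, 0], [0, -0.7, 0, 0, 0, 0], [0, -0.7, 0, 0, 0, 0], [0, 0, 0, 0, 0, 0]]]'

```text
clock: 25.67
eef_pos: [526.4, -226.7, 174.1]
tool_rot: [-1.572, 0.01, -0.322]
force: [0.9, 0.2, -0.9]
width: 28.5
```

```bash
python3 go.py py 134
```

```text
pos [ 526.4 -226.7  174.1] world d [ 53.5 487.7 -40.1] w 28.5 F [ 0.9  0.2 -0.9] t 25.6667
shift units now [-2.58  1.01 11.99] after turn [-2.2   1.   12.07] turn units [ 0.01 -0.37 -0.12]
```

Emit:
apply_moves --commands '[[[-0.22, 0, 0.95, 0, -0.2, 0], [-0.22, 0, 0.95, 0, -0.2, 0], [-0.2, 0, 0.95, 0, 0, 0], [-0.2, 0, 0.95, 0, 0, 0], [-0.2, 0, 0.95, 0, 0, 0], [-0.2, 0, 0.95, 0, 0, 0], [-0.2, 0, 0.95, 0, 0, 0], [-0.2, 0, 0.95, 0, 0, 0]]]'

```text
clock: 26.33
eef_pos: [552.7, 78.1, 169.0]
tool_rot: [-1.583, 0.008, -0.312]
force: [0.4, -0.7, -1.2]
width: 28.9
```

```bash
python3 go.py py 134
```

```text
pos [552.7  78.1 169. ] world d [ 27.2 182.9 -35. ] w 28.9 F [ 0.4 -0.7 -1.2] t 26.3333
shift units now [-0.75  0.83  4.57] after turn [-0.65  0.88  4.58] turn units [ 0.14 -0.25 -0.1 ]
```

Emit:
apply_moves --commands '[[[-0.12, 0, 0.95, 0.1, -0.2, -0.1], [-0.12, 0, 0.95, 0, 0, 0], [-0.12, 0, 0.9, 0, 0, 0], [-0.12, 0, 0.7, 0, 0, 0], [-0.05, 0, 0.4, 0, 0, 0], [0, 0, 0.1, 0, 0, 0], [0, 0, 0, 0, 0, 0]]]'

```text
clock: 26.92
eef_pos: [573.0, 258.5, 161.2]
tool_rot: [-1.572, 0.009, -0.277]
force: [0.4, 0.7, -1.5]
width: 28.8
```

```bash
python3 go.py py 74
```

```text
pos [573.  258.5 161.2] world d [  6.9   2.5 -87.2] w 28.8 F [ 0.4  0.7 -1.5] t 26.9167
shift units now [0.17 2.18 0.11] after turn [0.15 2.18 0.11] turn units [ 0.01  0.15 -0.11]
```

Emit:
apply_moves --commands '[[[0.14, 0.3, 0.15, 0, 0.1, -0.1], [0.03, 0.4, 0.08, 0, 0, 0], [0, 0.5, 0.06, 0, 0, 0], [0, 0.5, 0.06, 0, 0, 0], [0, 0.2, 0.06, 0, 0, 0], [0, 0.05, 0, 0, 0, 0], [0, 0, 0, 0, 0, 0]]]'

```text
clock: 27.5
eef_pos: [587.1, 258.3, 74.7]
tool_rot: [-1.583, -0.003, -0.301]
force: [-0.1, -0.7, -2.5]
width: 28.4
```

```bash
python3 go.py py 34
```

```text
pos [587.1 258.3  74.7] world d [ -7.2   2.7 -40.7] w 28.4 F [-0.1 -0.7 -2.5] t 27.5
shift units now [-0.2   1.02  0.02] after turn [-0.19  1.02  0.01] turn units [ 0.14 -0.13  0.03]
```

Emit:
apply_moves --commands '[[[-0.2, 0, 0.02, 0.15, -0.1, 0], [-0.04, 0.05, 0, 0, 0, 0], [0, 0.1, 0, 0, 0, 0], [0, 0, 0, 0, 0, 0]]]'

```text
clock: 27.83
eef_pos: [580.7, 258.7, 70.2]
tool_rot: [-1.569, -0.007, -0.297]
force: [-0.5, 0.5, -2.2]
width: 28.8
```

```bash
python3 go.py py 34
```

```text
pos [580.7 258.7  70.2] world d [ -0.8   2.3 -36.2] w 28.8 F [-0.5  0.5 -2.2] t 27.8333
shift units now [-0.04  0.9   0.05] after turn [-0.04  0.9   0.05] turn units [-0.02 -0.09  0.08]
```

Emit:
apply_moves --commands '[[[-0.03, 0.25, 0.05, 0, -0.1, 0.1], [-0.02, 0.25, 0.03, 0, 0, 0], [0, 0.15, 0, 0, 0, 0], [0, 0, 0, 0, 0, 0]]]'

```text
clock: 28.17
eef_pos: [582.1, 262.8, 43.1]
tool_rot: [-1.567, -0.0, -0.289]
force: [-0.1, 0.7, -2.8]
width: 28.6
```

```bash
python3 go.py py 34
```

```text
pos [582.1 262.8  43.1] world d [-2.1 -1.8 -9.1] w 28.6 F [-0.1  0.7 -2.8] t 28.1667
shift units now [-0.04  0.23 -0.06] after turn [-0.04  0.23 -0.06] turn units [-0.04  0.01  0.01]
```

Emit:
apply_moves --commands '[[[-0.04, 0.1, -0.05, 0, 0, 0], [0, 0.1, 0, 0, 0, 0], [0, 0.06, 0, 0, 0, 0], [0, 0, 0, 0, 0, 0]]]'

```text
clock: 28.5
eef_pos: [580.2, 261.9, 32.8]
tool_rot: [-1.567, -0.001, -0.288]
force: [-0.6, -0.5, -1.8]
width: 28.3
```

```bash
python3 go.py py 33
```

```text
pos [580.2 261.9  32.8] world d [-0.2 -1.   0.2] w 28.3 F [-0.6 -0.5 -1.8] t 28.5
shift units now [ 0.   -0.01 -0.02] after turn [ 0.   -0.01 -0.02] turn units [-0.04  0.01  0.01]
```

Emit:
apply_moves --commands '[[[0, 0.08, 0, 0, 0, 0], [0, 0.06, 0, 0, 0, 0]]]'

```text
clock: 28.67
eef_pos: [580.5, 262.3, 32.4]
tool_rot: [-1.567, -0.002, -0.289]
force: [-5.5, -3.2, 17.7]
width: 28.8
```

Seated. Releasing, lifting and backing off toward the robot for a clear top view.

Emit:
apply_moves --commands '[[[0, 0, 0, 0, 0, 0], [0, 0, 0, 0, 0, 0], [0, 0, 0, 0, 0, 0], [0, 0, 0, 0, 0, 0], [0, 0, 0, 0, 0, 0], [0, 0, 0, 0, 0, 0]]]' --claw 85

```text
clock: 29.17
eef_pos: [582.0, 263.3, 33.8]
tool_rot: [-1.565, -0.006, -0.289]
force: [-0.2, -0.0, -0.0]
width: 84.9
```

Emit:
apply_moves --commands '[[[0, -0.3, 0, 0, 0, 0], [0, -0.6, 0, 0, 0, 0], [0, -0.6, 0, 0, 0, 0], [0, -0.7, 0, 0, 0, 0], [0, -0.7, 0, 0, 0, 0], [0, -0.5, 0, 0, 0, 0], [0, 0, 0, 0, 0, 0]]]'

```text
clock: 29.75
eef_pos: [579.4, 262.2, 176.7]
tool_rot: [-1.568, -0.001, -0.288]
force: [0.1, -0.5, -0.4]
width: 84.9
```

Emit:
apply_moves --commands '[[[0, 0, -0.9, 0, 0, 0], [0, 0, -0.9, 0, 0, 0], [0, 0, -0.9, 0, 0, 0], [0, 0, -0.9, 0, 0, 0], [0, 0, -0.9, 0, 0, 0], [0, 0, -0.6, 0, 0, 0], [0, 0, 0, 0, 0, 0], [0, 0, 0, 0, 0, 0]]]'

```text
clock: 30.42
eef_pos: [518.1, 61.7, 177.4]
tool_rot: [-1.562, -0.004, -0.284]
force: [-0.3, -0.0, 0.1]
width: 85.2
```

Emit:
apply_moves --commands '[[[0, -0.3, -0.9, 0, 0, 0], [0, 0, -0.9, 0, 0, 0], [0, 0, -0.9, 0, 0, 0], [0, 0, -0.6, 0, 0, 0], [0, 0, -0.3, 0, 0, 0], [0, 0, 0, 0, 0, 0], [0, 0, 0, 0, 0, 0]]]'

```text
clock: 31.0
eef_pos: [481.1, -72.7, 188.4]
tool_rot: [-1.555, -0.007, -0.271]
force: [-0.0, 1.1, -0.2]
width: 85.1
```

```bash
python3 - <<'E'
from h import *
T=shot('top');I=T['image']
u=np.array([.2857,.9583]);v=np.array([u[1],-u[0]]);t0=np.array([558.5,189.1])
hsv=cv2.cvtColor(I,cv2.COLOR_RGB2HSV);st=((hsv[...,1]<50)&(hsv[...,2]>90)).astype(np.uint8)
st[:185]=0;st[255:]=0;st[:,:135]=0;st[:,270:]=0
n,l,s,c=cv2.connectedComponentsWithStats(st)
for i in range(1,n):
    if s[i,4]>40:
        p=ray(T,c[i],78)[:2]-t0;print(c[i].round(),s[i,4],'tray x %.1f y %.1f'%(p@v,p@u))
cv2.imwrite('pics/t5.png',cv2.resize(I[90:260,130:450,::-1],None,fx=2.5,fy=2.5,interpolation=cv2.INTER_CUBIC))
shot('scene','s5.png');print(readout.read_state()['eef_pos'])
E
```

```text
[192. 219.] 5442 tray x -3.8 y 5.2
[182. 213.] 105 tray x 2.0 y 25.9
[210. 220.] 115 tray x 2.8 y -25.1
[235. 229.] 110 tray x -0.0 y -73.9
[481.21642557 -71.80257296 188.32113329]
```

View pics/t5.png

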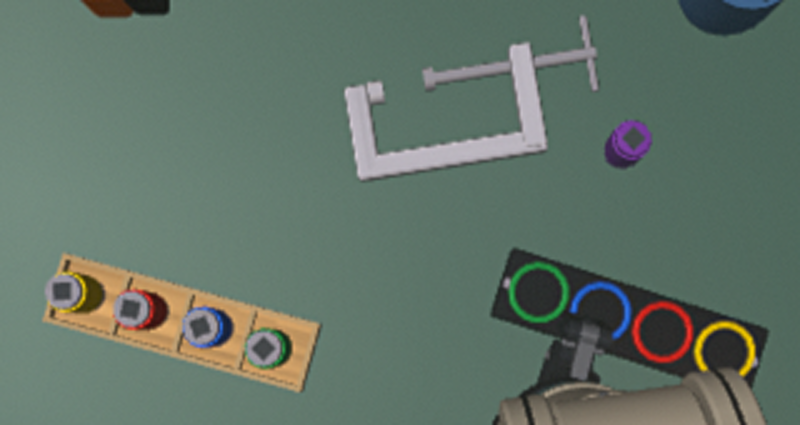

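View pics/s5.png

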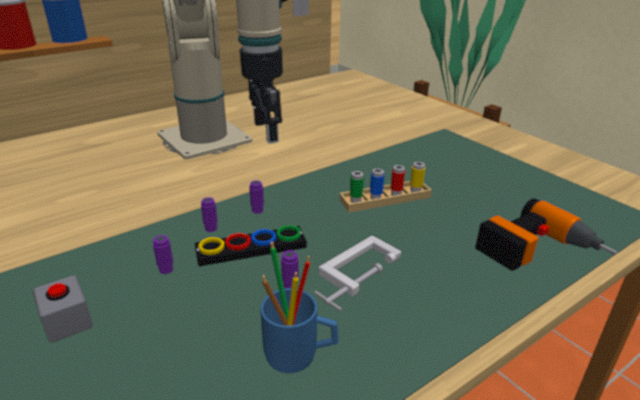

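All four stand upright in order yellow, red, blue, green from left to right, with tops in the crop at (62,291), (130,309), (203,327) and (266,347). The rail is empty and the clamp is unmoved. Yellow merged with the mat in the mask, so I'll check its pixel by ray and then hand in.

```bash
python3 - <<'E'
from h import *
T=shot('top');u=np.array([.2857,.9583]);v=np.array([u[1],-u[0]])
p=ray(T,(130+62/2.5,90+291/2.5),78)[:2]-[558.5,189.1];print('yellow x %.1f y %.1f'%(p@v,p@u))
if abs(p@v)<8 and abs(p@u-75)<8: print(finish_job())
E
```

```text
yellow x 0.5 y 76.5
the job is handed in; nothing more can be done
None
```

All four sockets are in the tray in reverse order, and I've handed the job in; it reports no verdict. From left to right the tray now holds yellow, red, blue and green, while the rail had green, blue, red and yellow.

The last top view put the sockets' tops at these places in the tray's frame, against a tolerance of 11 mm:

| Socket | Across the row, x (mm) | Along the row, y (mm) | Pocket centre, y (mm) |
|---|---|---|---|
| Yellow | 0.5 | 76.5 | +75 |
| Red | 2.0 | 25.9 | +25 |
| Blue | 2.8 | −25.1 | −25 |
| Green | 0.0 | −73.9 | −75 |

- **Seating:** each socket was lowered until it met the pocket floor, then released. In the last pictures all four stand upright.
- **Clamp:** it looks unmoved in every view; I judged this by eye and did not measure it.
- **Gripper:** it was clear of everything at hand-in, at about 31 s on the robot's clock.

**Weaker checks:**
- In the final picture the colour mask merged the yellow socket's top with the mat, so I read its position from one pixel by hand.
- Blue gave no clear force reading at the floor. I took it as seated because it would go no lower than the expected height.

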